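# Show the apprentice which chisel and which joint

## Robot

A 7-joint arm with a two-finger parallel gripper is mounted at the origin on the work surface. World frame = base frame: x ahead of the robot, y to its left, z up, the work surface at z = 0. Lengths are in m, angles in rad, forces in N, time in s.
With the tool pointing down it reaches from about 0.4 to 0.9 m from the base axis. Payload 5.5 kg.
Tool frame: the origin (TCP) lies midway between the tips of the shut fingers; the grasp point (between the pads) lies 19 mm behind it (ctrl.hold_point_z is the distance from the TCP to the grasp point, in m); x points along the fingers, y is the direction in which the jaws open and shut, and the axes are right-handed (so a half turn about x gives the same grasp; the last joint's range is limited). The gripper opens to 85 mm and grips with 20 to 120 N. Pads are 22 mm wide; open, the fingers measure 114 mm over their backs; the gripper's body (76 mm by 85 mm) begins 54 mm behind the grasp point. The pads swing forward as they close: fully open they stand 13 mm farther back than shut.
Start: joints at [1.579, 0.501, -0.427, 1.55, 0.221, 1.138, -0.21], TCP at [0.164, -0.629, 0.231] pointing down, gripper open.
Joint ranges: [-2.88, 2.88], [-0.31, 2.03], [-1.54, 1.56], [0.2, 2.42], [-1.41, 4.55], [0.19, 2.02], [-2.57, 2.57]. Speed limits (rad/s): [2.57, 2.57, 3.14, 3.14, 3.14, 3.14, 3.14].

## Interface

Orientations are given as a rotation vector (axis times angle).
In Python, from workcell import ctrl gives the robot as it stands. Calls block until the motion is done:
- ctrl.move_to(position, orientation): joint-space move of the TCP to a pose.
- ctrl.move_straight(position, orientation=None, rate=0.15): straight line of the TCP; orientation=None keeps the orientation; rate is the mean speed in m/s.
- ctrl.move_j(angles): joint-space move.
- ctrl.gripper_to(opening, grasp_force=None): opening from 0.0 (shut) to 1.0 (fully open); grasp_force is the grip in N (None keeps the last); returns when the fingers have stopped.
- ctrl.sleep(seconds).
- ctrl.inverse_kinematics(position, orientation): joint angles nearest the present ones, or None.
- ctrl.observe(): the state.
- ctrl.get_image(name): name is "scene" or "top"; returns a dict with "pixels" (420x560x3 uint8, blue, green, red), "intrinsics" (3x3 intrinsics, pixels), "world_from_camera" (4x4, takes a point from camera to world coordinates). Camera axes: x right, y up, looking along -z (the intrinsics and any distortion apply to the point x, -y, -z); pixel columns grow to the right and rows downward; lengths in m; the calibration is good to about 2 mm. A picture is of the moment at which its call begins. There is no depth.
A pose or a line that the arm cannot do raises ctrl.Unreachable and nothing moves.
- ctrl.job_done(): hands the job in, once; it reports no verdict.
Trained networks look in a picture, given as the dict that the camera call returned (one of the last four; its "shot" number tells which), for a name from the list of things; names that differ only in an ending like _2 or _b are one class to them, and where a whole thing is asked for, a point or a joint stands for the part that bears it (a point fixed in the world has none). Each returns a list of dicts, best first, with "score" (0 to 1); they miss things now and then, are a little off and sometimes report something else, mostly with a low value. They report only what shows in the picture. A call takes as long as a camera call. They do not tell look-alikes from the thing itself.
- ctrl.spot_in(picture, target): "xyz" ([x, y, z] in m, in the coordinates of the camera as it stood for that picture, good to about 4 mm: the middle of the surface that is visible of it).
- ctrl.mark_of(picture, target): "xyz" ([x, y, z] in m, in the coordinates of the camera as it stood for that picture, good to about 4 mm: a listed point, or the origin of a listed thing).
The state is a dict: "time_s": time; "joint_positions": joint angles; "qvel": joint speeds; "tau": joint torques, N m; "ee_pos": TCP position; "ee_rot": TCP orientation; "wrist_force": force on the tool from outside, world axes, zero at the start; "torque": the same for the moment, N m; "gripper_width": opening from 0.0 (shut) to 1.0 (fully open).
Only numpy, scipy, OpenCV 4.12 (cv2) and the standard library are available. Lean on these libraries where they do the work, as an engineer would, in place of code of your own. Each camera call takes 0.05 s, during which the arm holds its last target. There are 200 camera calls.

## Task

Press the call button on the bench to get the apprentice's attention, let it spring back, then point at the middle of the blade of the widest chisel, fingertips about three centimetres above it, and stay there for three seconds. Then point in the same way at the mortise (the single rectangular pocket) in its practice piece for three seconds, and finish still pointing there. Only point: do not touch or lift any of the tools and pieces, and keep well above the other chisels and pieces as you pass so that you never point at them.

Things in the scene. Friction and masses are not known exactly. Their poses are not given: they have to be found in the camera images.
- call (a joint): Travel of the call button: 0 m up, 0.006 m fully down; it springs back by itself and counts as pressed from 0.004 m. Fully down takes 5 N.
- call_top (a point): Centre of the upper face of the call button, a black round button 36 mm across in a small grey housing fixed to the bench, pressed straight down; its upper face is about 22 mm above the bench when up. It changes places with the practice pieces from run to run.
- chisel_wide_blade (a point): Chisel lying flat and level on the tray, square-section wooden handle (26 mm thick and wide, 115 mm long) towards the robot, steel blade 36 mm wide, 5 mm thick and 110 mm long pointing away. This point is half-way along the blade, on its upper face, about 27 mm above the bench; the blade runs along the point's x axis, from the handle to the tip; z is up. The widest of the three chisels: the one to show. The three lie side by side 80 mm apart, in changing order.
- chisel_medium_blade (a point): Chisel lying flat and level on the tray, square-section wooden handle (26 mm thick and wide, 115 mm long) towards the robot, steel blade 18 mm wide, 5 mm thick and 110 mm long pointing away. This point is half-way along the blade, on its upper face, about 27 mm above the bench; the blade runs along the point's x axis, from the handle to the tip; z is up. The middle-width chisel, not to be pointed at.
- chisel_narrow_blade (a point): Chisel lying flat and level on the tray, square-section wooden handle (26 mm thick and wide, 115 mm long) towards the robot, steel blade 8 mm wide, 5 mm thick and 110 mm long pointing away. This point is half-way along the blade, on its upper face, about 27 mm above the bench; the blade runs along the point's x axis, from the handle to the tip; z is up. The narrowest chisel, not to be pointed at.
- mortise_top (a point): Loose practice piece of pale wood, 96 x 56 x 38 mm, lying on the bench, with one rectangular pocket 44 x 20 mm and 28 mm deep in the middle of its upper face. This point is at the middle of the piece at the height of its upper face, 38 mm above the bench; x is along its length, z up. The mortise: the joint to show.
- holes_top (a point): Loose practice piece of pale wood, 96 x 56 x 38 mm, lying on the bench, with two round holes 18 mm across in its upper face. This point is at the middle of the piece at the height of its upper face, 38 mm above the bench; x is along its length, z up. Not to be pointed at.
- notch_top (a point): Loose practice piece of pale wood, 96 x 56 x 38 mm, lying on the bench, with a notch 40 mm wide and 19 mm deep cut right across the middle of its upper face. This point is at the middle of the piece at the height of its upper face, 38 mm above the bench; x is along its length, z up. Not to be pointed at.
- tray: Fixed plywood tray, 280 x 250 mm, 12 mm thick, with a strip under the blades; the chisels lie on it. Origin at the centre of its underside; x points from the handles to the blade tips.
- mallet: Joiner's mallet lying beyond the work, head 75 x 130 x 65 mm, round handle; origin under the head. A bystander.
- jar: White glue jar standing beyond the work, 60 mm across, 75 mm tall; origin at the centre of its foot. A bystander.
- square: Try square lying flat, wooden stock 130 x 22 x 18 mm, steel blade 170 x 36 x 4 mm; origin under the middle of the stock. A bystander.
- chisel_wide: The whole widest chisel; origin on the bottom of the handle at its blade end, 70 mm from the blade point along x and 15 mm below it.
- chisel_medium: The whole middle chisel; origin on the bottom of the handle at its blade end, 70 mm from the blade point along x and 15 mm below it.
- chisel_narrow: The whole narrowest chisel; origin on the bottom of the handle at its blade end, 70 mm from the blade point along x and 15 mm below it.
- piece_mortise: The whole practice piece with the mortise; origin at the centre of its underside.
- piece_holes: The whole practice piece with the two round holes; origin at the centre of its underside.
- piece_notch: The whole practice piece with the notch; origin at the centre of its underside.
Things that resemble listed ones, but are neither listed nor needed, are in the scene too. Of the things shaped like the part that bears call, the grey one is meant.

How it is judged:
By the outcome, as a careful person would: the job done as asked, in the order asked, and still so for the second after the job is handed in, with the robot touching nothing.
It also fails if it takes over 58 s, if anything falls off the work surface, if the arm or the gripper's body presses on something with over 40 N, if the wrist force passes 120 N, or if a joint passes its speed limit or range.

## Working session

There is one attempt and no reset: what is moved stays moved. The work goes in short steps, each a Python script; the robot and the scene stay as the last script left them, time stands still between calls to the robot, and variables do not carry over. Pictures are saved under pics/ and viewed, about 8 in all and at most 12, crops included, and the job is handed in when it is done.

```bash
mkdir -p pics
cat > h.py <<'E'
from workcell import ctrl
import numpy as np, cv2
def w(pic,p): return (pic["world_from_camera"]@np.r_[p,1])[:3]
def px(pic,P):
    c=np.linalg.inv(pic["world_from_camera"])@np.r_[P,1]; q=pic["intrinsics"]@np.array([c[0],-c[1],-c[2]]); return q[:2]/q[2]
def ray(pic,u,v,z):
    d=np.linalg.inv(pic["intrinsics"])@[u,v,1]; T=pic["world_from_camera"]; d=T[:3,:3]@[d[0],-d[1],-d[2]]; o=T[:3,3]; return o+d*(z-o[2])/d[2]
E
python3 - <<'E'
from h import *
np.set_printoptions(precision=3,suppress=True)
s=ctrl.observe();print(s["time_s"],s["ee_pos"],s["ee_rot"],s["gripper_width"])
for n in ["top","scene"]:
    p=ctrl.get_image(n);cv2.imwrite(f"pics/{n}1.png",p["pixels"])
    print(n,p["world_from_camera"][:3,3], [k for k in p])
    for t in ["call_top","chisel_wide_blade","chisel_medium_blade","chisel_narrow_blade","mortise_top","holes_top","notch_top"]:
        for r in ctrl.mark_of(p,t)[:3]:
            P=w(p,r["xyz"]);print(t,round(r["score"],2),P,px(p,P))
E
```

```text
0.0 [ 0.164 -0.628  0.23 ] [ 2.086  0.269 -2.087] 0.9993493675100265
top [ 0.534 -0.087  1.067] ['pixels', 'intrinsics', 'world_from_camera', 'shot']
call_top 0.74 [ 0.715 -0.336  0.024] [378.175 168.847]
call_top 0.73 [ 0.499 -0.443  0.019] [422.341 253.427]
call_top 0.7 [ 0.527 -0.276  0.02 ] [356.277 242.689]
chisel_wide_blade 0.88 [0.588 0.156 0.024] [184.987 219.778]
chisel_medium_blade 0.96 [0.576 0.079 0.026] [215.251 224.375]
chisel_narrow_blade 0.91 [0.614 0.23  0.027] [155.195 209.758]
mortise_top 0.88 [ 0.461 -0.162  0.033] [311.771 270.078]
holes_top 0.86 [ 0.64  -0.159  0.039] [309.94  197.865]
holes_top 0.31 [0.554 0.246 0.018] [149.793 233.766]
notch_top 0.84 [ 0.447 -0.349  0.034] [387.104 275.195]
scene [1.176 0.461 0.749] ['pixels', 'intrinsics', 'world_from_camera', 'shot']
call_top 0.66 [ 0.528 -0.274  0.021] [238.878 162.802]
call_top 0.63 [ 0.717 -0.337  0.026] [166.983 182.174]
call_top 0.62 [ 0.625 -0.307  0.024] [203.153 172.101]
chisel_wide_blade 0.91 [0.59  0.147 0.026] [352.089 258.411]
chisel_medium_blade 0.61 [0.57  0.075 0.027] [331.094 235.678]
chisel_narrow_blade 0.91 [0.616 0.231 0.025] [378.038 288.42 ]
chisel_narrow_blade 0.6 [0.509 0.089 0.012] [352.116 229.997]
chisel_narrow_blade 0.43 [0.522 0.172 0.01 ] [378.897 252.748]
mortise_top 0.66 [ 0.459 -0.165  0.043] [286.421 162.991]
holes_top 0.64 [ 0.637 -0.154  0.034] [239.322 199.036]
notch_top 0.83 [ 0.444 -0.351  0.04 ] [242.229 133.642]
notch_top 0.3 [0.588 0.15  0.025] [353.759 258.819]
```

View pics/top1.png

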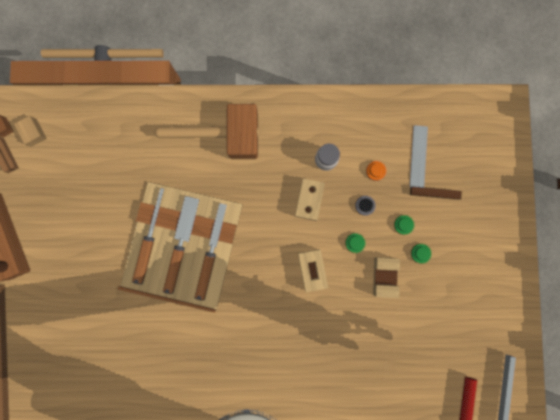

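View pics/scene1.png

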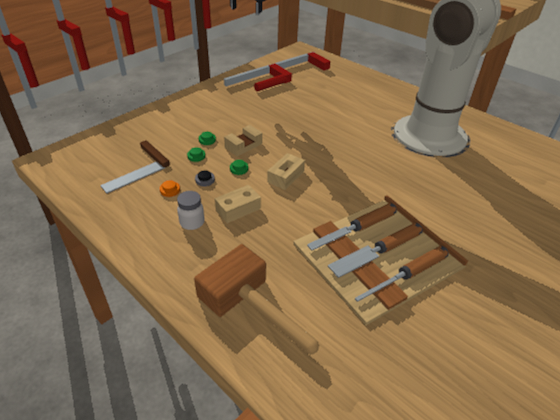

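The top view shows three chisels on the tray. The wide one is in the middle (blade ~185,220). The mortise piece is at (313,270) and the grey button with a black top at (366,205). The green and orange buttons are look-alikes. The scene view agrees. Next I'll refine with enlarged crops.

Run:
```python
from h import *
np.set_printoptions(precision=4,suppress=True)
pt=ctrl.get_image("top");ps=ctrl.get_image("scene")
G={"call":[.622,-.306,.022],"wide":[.588,.152,.027],"mort":[.460,-.163,.038]}
rows=[]
for p in (pt,ps):
    cs=[]
    for k,g in G.items():
        u=px(p,np.array(g)); x,y=(int(round(a)) for a in u); print(k,u,"crop origin",x-22,y-22)
        c=cv2.resize(p["pixels"][y-22:y+22,x-22:x+22],None,fx=6,fy=6,interpolation=cv2.INTER_CUBIC)
        q=((u-[x,y]+22.5)*6).astype(int); cv2.drawMarker(c,tuple(int(a) for a in q),(255,0,255),0,10,1); cs.append(c)
    rows.append(np.hstack(cs))
cv2.imwrite("pics/crop1.png",np.vstack(rows))
# segment mean centroid: mortise piece top / pocket dark, button dark, blade grey (top view)
for t in ["call","call_top"]:
  for r in ctrl.mark_of(pt,"call_top")[:8]: print(w(pt,r["xyz"]),round(r["score"],2)) if t=="call" else 0
```

```text
call [367.2735 205.2846] crop origin 345 183
wide [186.265  219.7648] crop origin 164 198
mort [312.3136 270.4631] crop origin 290 248
call [204.1524 172.4588] crop origin 182 150
wide [354.5352 258.7709] crop origin 333 237
mort [286.7943 164.9679] crop origin 265 143
[ 0.6236 -0.3018  0.0216] 0.65
[ 0.7139 -0.3342  0.0235] 0.63
[ 0.5287 -0.2738  0.0206] 0.51
[ 0.4989 -0.4446  0.0201] 0.47
[ 0.5709 -0.4028  0.0166] 0.46
```

View pics/crop1.png

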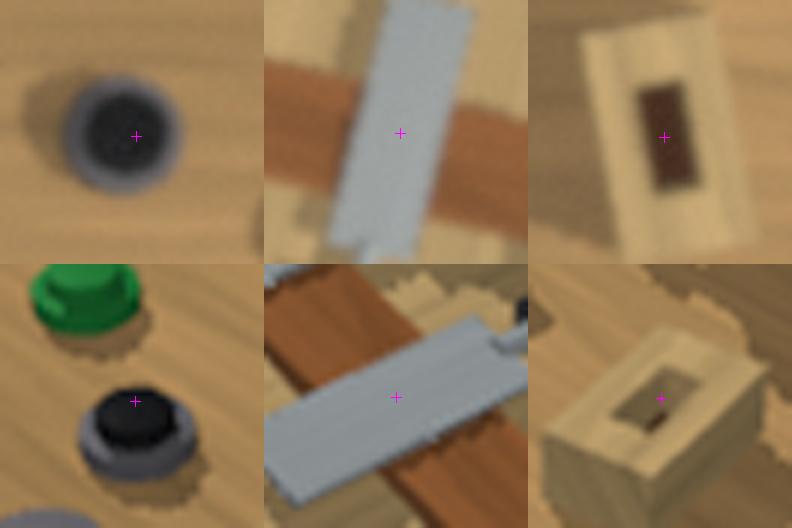

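The crops show the button centre in the top view at about (365.2,204.5), the blade centre at about (186.4,217.7) and the pocket centre at about (312.8,270.3). Scene-view equivalents are the button at (204.3,174.3) and the pocket at (286,165).

Run:
```python
from h import *
from scipy.spatial.transform import Rotation as R
np.set_printoptions(precision=4,suppress=True)
pt=ctrl.get_image("top");ps=ctrl.get_image("scene")
print("call",ray(pt,365.2,204.5,.022),ray(ps,204.3,174.3,.022))
print("wide",ray(pt,186.4,217.7,.027))
print("mort",ray(pt,312.8,270.3,.038),ray(ps,286,165.2,.038))
m=cv2.inRange(pt["pixels"][190:262,160:205],(120,120,120),(200,190,175))
n,l,st,c=cv2.connectedComponentsWithStats(m)
for i in range(1,n):
    if st[i,4]>60: print(st[i],c[i]+[160,190],ray(pt,*(c[i]+[160,190]),.027))
q=ctrl.observe()["joint_positions"];print(R.from_rotvec(ctrl.observe()["ee_rot"]).as_matrix())
# yaw choices: IK
for yaw in np.deg2rad(np.arange(-180,180,45)):
    x=np.array([0,0,-1.]);y=np.array([np.cos(yaw),np.sin(yaw),0]);rv=R.from_matrix(np.c_[x,y,np.cross(x,y)]).as_rotvec()
    print(np.rad2deg(yaw),*[None if (k:=ctrl.inverse_kinematics(P,rv)) is None else np.round(k,2) for P in ([.62,-.305,.25],[.59,.152,.25],[.46,-.163,.25])])
```

```text
call [ 0.624  -0.3008  0.022 ] [ 0.6267 -0.2997  0.022 ]
wide [0.5932 0.1517 0.027 ]
mort [ 0.4604 -0.1642  0.038 ] [ 0.4622 -0.1638  0.038 ]
[ 14   6  26  50 694] [186.4222 219.2349] [0.5893 0.1516 0.027 ]
[[ 0.0001  0.2521 -0.9677]
 [-0.0001 -0.9677 -0.2521]
 [-1.      0.0001 -0.0001]]
-180.0 [-0.3   0.93  1.35  1.45 -0.91  1.47 -2.09] [ 0.54  0.74 -1.3   1.62  0.73  1.35  2.28] [-0.66  0.28  1.12  1.96 -0.29  1.07 -2.56]
-135.0 [ 0.68  0.56 -0.4   1.42  0.22  1.21 -2.1 ] [-0.59  0.39  0.39  1.66 -0.16  1.12 -2.52] [ 0.88  0.21 -0.68  1.92  0.15  1.06 -2.21]
-90.0 [ 0.8   0.59 -0.58  1.41  0.33  1.24 -1.38] [ 0.41  0.57 -1.    1.63  0.5   1.23 -2.26] [ 1.01  0.24 -0.82  1.92  0.2   1.07 -1.47]
-45.0 [ 0.89  0.63 -0.74  1.41  0.43  1.27 -0.67] [ 0.33  0.51 -0.87  1.63  0.41  1.19 -1.41] [ 1.08  0.26 -0.92  1.91  0.24  1.08 -0.72]
0.0 [ 0.96  0.68 -0.88  1.4   0.53  1.3   0.06] [ 0.54  0.74 -1.3   1.62  0.73  1.35 -0.86] [ 1.16  0.3  -1.02  1.91  0.28  1.09  0.02]
45.0 [ 1.01  0.72 -0.97  1.4   0.59  1.33  0.8 ] [ 0.54  0.74 -1.3   1.62  0.73  1.35 -0.08] [ 1.25  0.35 -1.15  1.91  0.35  1.11  0.75]
90.0 [ 1.05  0.76 -1.06  1.4   0.66  1.36  1.54] [ 0.54  0.74 -1.3   1.62  0.73  1.35  0.71] [ 1.3   0.39 -1.22  1.91  0.4   1.13  1.49]
135.0 [ 1.13  0.9  -1.3   1.4   0.86  1.48  2.21] [ 0.54  0.74 -1.3   1.62  0.73  1.35  1.5 ] [ 1.33  0.42 -1.29  1.91  0.45  1.15  2.23]
```

```bash
cat >> h.py <<'E'
from scipy.spatial.transform import Rotation as R
_x=np.array([0,0,-1.]);_y=np.array([1,-1,0])/2**.5
DOWN=R.from_matrix(np.c_[_x,_y,np.cross(_x,_y)]).as_rotvec()
E
python3 - <<'E'
from h import *
ctrl.gripper_to(0.0)
C=[.6245,-.301]
ctrl.move_to(C+[.25],DOWN); print(ctrl.observe()["time_s"])
ctrl.move_straight(C+[.032],rate=.1)
f0=ctrl.observe()["wrist_force"][2]
for z in np.arange(.026,.0125,-.0015):
    ctrl.move_straight(C+[z],rate=.03); s=ctrl.observe(); f=s["wrist_force"][2]-f0
    print(round(z,4),round(s["ee_pos"][2],4),round(f,2),round(s["time_s"],2))
    if f>8: break
p=ctrl.get_image("scene");cv2.imwrite("pics/press.png",cv2.resize(p["pixels"][90:250,100:320],None,fx=3,fy=3))
ctrl.move_straight(C+[.25],rate=.15)
s=ctrl.observe();print(s["time_s"],s["wrist_force"],s["ee_pos"],s["gripper_width"])
E
```

```text
3.9
0.026 0.0256 -0.19 6.58
0.0245 0.0244 -0.18 6.83
0.023 0.0229 -0.91 7.08
0.0215 0.0217 0.97 7.33
0.02 0.0202 1.51 7.58
0.0185 0.0187 3.75 7.83
0.017 0.0172 3.93 8.08
0.0155 0.0162 6.26 8.33
0.014 0.016 14.25 8.58
10.3583 [-0.4472721  -0.23576185 -0.10835065] [ 0.62395975 -0.30084313  0.24878687] -0.0051117174803371425
```

View pics/press.png

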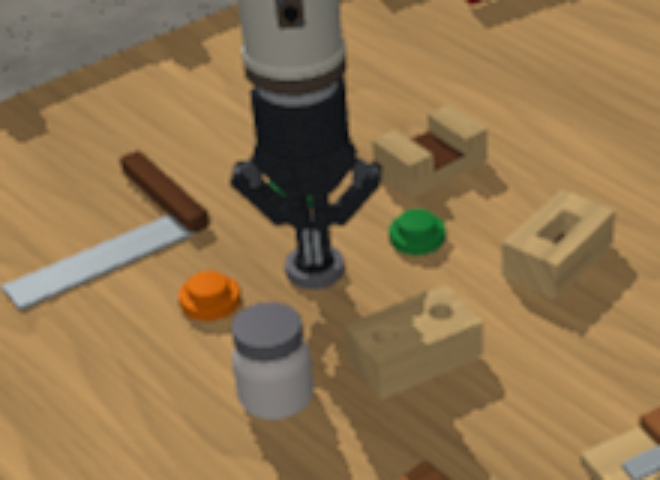

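The picture shows the shut fingers centred on the grey button. It bottomed at 6 mm of travel and was then released. Next is the wide chisel.

Run:
```python
from h import *
W=[.5908,.1518]
ctrl.move_to(W+[.25],DOWN); print(ctrl.observe()["ee_pos"])
ctrl.move_straight(W+[.057],rate=.12)
s=ctrl.observe();print(s["time_s"],s["ee_pos"])
o=[]
for n in ("top","scene"):
    p=ctrl.get_image(n);u=px(p,np.r_[W,.027]).astype(int);o.append(cv2.resize(p["pixels"][u[1]-50:u[1]+50,u[0]-50:u[0]+50],(400,400),interpolation=cv2.INTER_CUBIC))
cv2.imwrite("pics/wide.png",np.hstack(o))
```

```text
[0.59160974 0.14988462 0.24976961]
13.7833 [0.591377   0.15198641 0.05777171]
```

View pics/wide.png

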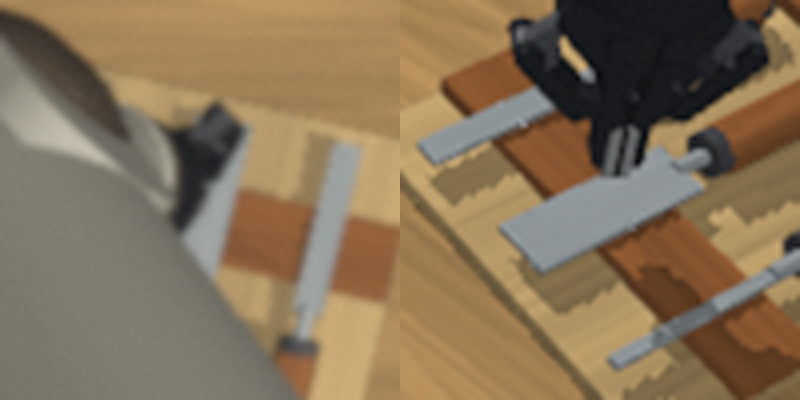

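The fingertips (scene crop ~620,170) hover over the wide blade, clear of it. The upward shift on the blade is what 30 mm of height gives in this view. I'll hold there, then go to the mortise.

Run:
```python
from h import *
W=[.5908,.1518];M=[.461,-.164]
ctrl.sleep(3.5)
ctrl.move_straight(W+[.25],rate=.15)
ctrl.move_to(M+[.25],DOWN)
ctrl.move_straight(M+[.068],rate=.12)
s=ctrl.observe();print(s["time_s"],s["ee_pos"],s["wrist_force"])
o=[]
for n in ("top","scene"):
    p=ctrl.get_image(n);u=px(p,np.r_[M,.038]).astype(int);o.append(cv2.resize(p["pixels"][u[1]-50:u[1]+50,u[0]-50:u[0]+50],(400,400),interpolation=cv2.INTER_CUBIC))
    print(n,px(p,s["ee_pos"])-u)
cv2.imwrite("pics/mort.png",np.hstack(o))
```

```text
21.775 [ 0.46157532 -0.16420757  0.06863817] [ 0.4079071  -0.20679538  0.68521935]
top [1.76657133 0.72183957]
scene [ 0.52271393 -8.5547483 ]
```

View pics/mort.png

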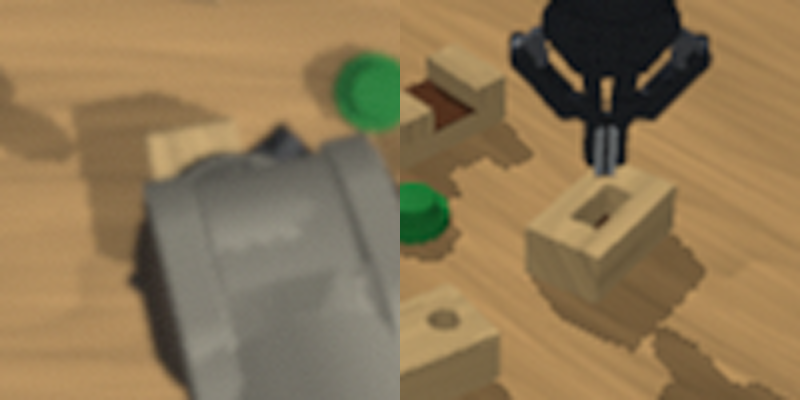

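The fingertips (scene crop ~605,172) are directly over the pocket (~600,205), offset by the amount expected for 30 mm of height. Nothing has been disturbed.

Run:
```python
from h import *
ctrl.sleep(3.6)
s=ctrl.observe();print(s["time_s"],s["ee_pos"],s["wrist_force"],abs(s["qvel"]).max() if hasattr(s["qvel"],"max") else s["qvel"])
ctrl.job_done()
```

```text
25.475 [ 0.46102872 -0.16400055  0.06801082] [-0.22690383 -0.33024985 -1.38865795] 0.0017149189155681876
the job is handed in; nothing more can be done
```

The job is done and handed in at 25.5 s, with the arm still pointing at the mortise.

- **Call button:** I pressed the grey button with shut fingers until it bottomed at about 6 mm of travel (14 N at the end), then let it go. I did not photograph it after release.
- **Widest chisel:** I pointed at the middle of its blade from about 30 mm above for at least 3.5 s. I then rose to 0.25 m before moving on, so the arm passed well above the other chisels and pieces.
- **Mortise:** I pointed at the pocket from 30 mm above for 3.6 s and finished there. At hand-in the fingertips were within 0.1 mm of the pose I aimed for, and the arm was still. The wrist force was within its usual 1–2 N noise, so nothing was being touched.

**Checks:**
- The scene camera showed the fingertips over the right targets. The arm hid both targets from the top camera, so only one view confirmed each pointing pose.
- The position estimates disagreed by 2–4 mm. The blade centre came out between x = 0.588 and 0.593, and I aimed at 0.591.
- The networks could not tell the grey button from the green and orange ones, so I picked it by colour.

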